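# Stand up the fallen wash bottle in the deep bin

## Robot

A 6-joint arm with a two-finger parallel gripper is mounted at the origin on the work surface. World frame = base frame: x ahead of the robot, y to its left, z up, the work surface at z = 0. Lengths are in m, angles in rad, forces in N, time in s.
With the tool pointing down it reaches from about 0.25 to 0.725 m from the base axis. Payload 4 kg.
Tool frame: the origin (TCP) lies midway between the tips of the shut fingers; the grasp point (between the pads) lies 19 mm behind it; z points along the fingers, y is the line along which they close (so a half turn about z gives the same grasp; the last joint's range is limited). The gripper opens to 85 mm and grips with 20 to 120 N. Pads are 22 mm wide; open, the fingers measure 114 mm over their backs; the gripper's body (76 mm by 85 mm) begins 54 mm behind the grasp point. The pads swing forward as they close: fully open they stand 13 mm farther back than shut.
Start: joints at [1.152, 0.241, 0.005, 1.335, 0, 1.571], TCP at [0.203, 0.457, 0.231] pointing down, gripper open.
Joint ranges: [-2.72, 2.72], [-1.05, 1.87], [-1.09, 1.28], [-1.99, 2.15], [-1.42, 1.44], [-3.14, 3.14]. Speed limits (rad/s): [2.79, 2.79, 3.14, 3.14, 3.14, 3.14].

## Interface

Orientations are given as a unit quaternion [x, y, z, w].
In Python, from workcell import get_obs, camera, job_done, silhouettes gives the robot as it stands. The module is installed in compiled form; this text tells all that it offers.
- The arm moves only by the tool drive_tool, never from a script. Its argument "increments" is a list of rows, each a list of 3 entries, a list of its own where there are three numbers: the shift along the world's x, y, z in mm, then the turn, a rotation vector about the world's x, y, z in degrees, then the opening, from 0 (shut) to 1 (fully open). A call has 1 to 8 rows; each row shifts and turns the commanded pose from where the row before left it; what a row does not reach is not made up. A row lasts 1/12 s, in which the tool goes at most 41.7 mm and 7.16 degrees, less where a joint would pass 70% of its speed; a pose out of reach is approached as far as the arm can. A call is refused whole if a number of a shift passes 41.7 or a number of a turn 7.16, either way. A call with a gripper value outside its range is refused whole. The fingers move at their own pace and stop on an object; the grip force is fixed at half the most. Time passes only in rows, so rows that do not move let the fingers close. It gives the time, the measured TCP pose, the force, the opening and the grip force at its end, in the units of the state.
- get_obs(): the state, without advancing time (a new reading comes with each control period).
- camera(name): name is "side" or "top" or "wrist"; returns a dict with "image" (480x640x3 uint8, red, green, blue), "K" (3x3 intrinsics, pixels), "k1" (the pictures are not rectified: a ray, as slopes to the right and down, at radius r is drawn at 1 + k1 r^2 times it, then the intrinsics apply), "view" (4x4, takes a point from world to camera coordinates). Camera axes: x right, y down, z forward; pixel columns grow to the right and rows downward; lengths in m; the calibration is good to about 2 mm. A picture is of the moment at which its call begins. There is no depth.
- job_done(): hands the job in; it is judged then, once.
Trained networks look in a picture, given as the dict that the camera call returned (one of the last four; its "shot" number tells which), for a name from the list of things; names that differ only in an ending like _2 or _b are one class to them, and where a whole thing is asked for, a point or a joint stands for the part that bears it (a point fixed in the world has none). Each returns a list of dicts, best first, with "conf" (0 to 1); they miss things now and then, are a little off and sometimes report something else, mostly with a low value. They report only what shows in the picture. A call takes as long as a camera call. They do not tell look-alikes from the thing itself.
- silhouettes(query, picture): "region" (480x640 bool, what is visible of it) and "bbox" ([left, top, right, bottom] in pixels, round what is visible of it).
The state is a dict: "clock": time; "joint_pos": joint angles; "joint_vel": joint speeds; "tau": joint torques, N m; "eef_pos": TCP position; "tool_rot": TCP orientation; "ft_force": force on the tool from outside, world axes, zero at the start; "ft_torque": the same for the moment, N m; "grip_width": finger opening in m; "grasp_force": force on a finger pad.
Only numpy, scipy, OpenCV 4.12 (cv2) and the standard library are available. Lean on these libraries where they do the work, as an engineer would, in place of code of your own. Each camera call takes 0.05 s, during which the arm holds its last target. There are 200 camera calls.

## Task

One of the slim wash bottles has fallen over in the deep grey accessory bin beside the microscope. Stand it up again on its foot, cap up, on the floor of that bin, working inside the bin: do not lift the bottle's foot out over the rim. Leave the bottle and the jar that still stand in the bin standing where they are, do not disturb the dish stack and the slide box on the bench, and let go.

Things in the scene. Friction and masses are not known exactly. Their poses are not given: they have to be found in the camera images.
- bin: Deep open grey bin, fixed to the bench: outside 280 (x) x 230 (y) mm, 115 mm high, walls and floor 5 mm thick (inside 270 x 220 x 110 mm deep). Origin: centre of its underside; z up, x points roughly away from the robot (turned by up to 0.35 rad), x and y square to the walls. The standing bottle and jar are near its +x wall; the fallen bottle lies mid-bin or nearer -x, roughly along its y axis.
- bottle: Fallen bottle, 150 mm long; white body 36 mm in diameter up to 120 mm from the flat foot, cone to 129 mm, grey cap 24 mm in diameter to 150 mm. Origin: centre of the foot; z runs to the cap. 150 to 310 g, centre of mass 69 mm from the foot. Starts lying flat, cap towards the bin's +y wall. Left leaning on that wall at 50 degrees it stays; standing, it topples beyond 15 degrees.
- cap_top (a point): Centre of the fallen bottle's cap end, 150 mm from the centre of its foot along its z axis.
- neighbour_bottle: A bottle of the same shape and size as the fallen one, standing cap up on the bin floor near the bin's +x wall. Origin: centre of its foot; z up.
- neighbour_jar: Amber jar with black cap, 46 mm in diameter, 85 mm high, standing on the bin floor near the bin's +x wall. Origin: centre of its underside.
- dish_stack: Two stacked round clear dishes, 91 mm in diameter, 28 mm high, loose on the bench to the robot's right of the bin. Origin: centre of the underside.
- slide_box: Flat cardboard slide box, 90 x 140 mm, 35 mm high, loose on the bench to the robot's left of the bin. Origin: centre of the underside.
There are look-alikes about, which are no part of the job. Leave any orange or red look-alike of the bottle alone.

How it is judged:
At the end, for the whole second after the job is handed in: The fallen bottle stands on its foot on the floor of the bin, cap up, within 0.08 rad of vertical, at rest (slower than 20 mm/s) and released; the other bottle and the jar stand upright (within 0.08 rad) and these, the dish stack and the slide box are within 25 mm of where they began (angle between each of bottle, neighbour_bottle, neighbour_jar's own z axis and vertical below 0.08 rad and z of bottle in the frame of bin between 0.001 and 0.01 m and x of bottle in the frame of bin between -0.135 and 0.135 m and y of bottle in the frame of bin between -0.11 and 0.11 m and linear speed of bottle below 0.02 m/s and distance of each of neighbour_bottle, neighbour_jar, dish_stack, slide_box from where it was at the start of the episode below 0.025 m); the robot touches nothing.
It fails at once if the bottle's foot is lifted above the bin's rim (115 mm above the bench) (z of bottle in the frame of bin above 0.115 m).
It fails at once if the standing bottle or the jar is knocked over (tilted beyond 0.4 rad) (angle between any of neighbour_bottle, neighbour_jar's own z axis and vertical above 0.4 rad).
It fails at once if the dish stack or the slide box is pushed more than 25 mm (distance of any of dish_stack, slide_box from where it was at the start of the episode above 0.025 m).
It also fails if it takes over 58 s, if anything falls off the work surface, if the arm or the gripper's body presses on something with over 40 N, if the wrist force passes 120 N, or if a joint passes its speed limit or range.

## Working session

There is one attempt and no reset: what is moved stays moved. The work goes in short steps, Python scripts to look and compute and a tool call to move; the robot and the scene stay as the last step left them, time stands still between calls to the robot, and variables do not carry over. Pictures are saved under pics/ and viewed, at most 10 in all, crops included, and the job is handed in when it is done.

Besides the shell and the picture viewer there is one more tool, called after ">>>" as name([rows], argument=value, ...), one row to a line, values as JSON. drive_tool: Moves the arm, as the interface text tells. Its arguments: {"type":"object","properties":{"increments":{"type":"array"}},"required":["increments"]}

```bash
mkdir -p pics; cat > h.py <<'E'
import numpy as np, cv2
from workcell import get_obs, camera, job_done, silhouettes
def ray(p,uv):
    K=p["K"];k1=p["k1"];V=np.array(p["view"])
    d=np.array([(uv[0]-K[0][2])/K[0][0],(uv[1]-K[1][2])/K[1][1]]);u=d.copy()
    for _ in range(30): u=d/(1+k1*(u@u))
    R=V[:3,:3];o=-R.T@V[:3,3];return o,R.T@np.array([u[0],u[1],1])
def atz(p,uv,z):
    o,d=ray(p,uv);return o+d*(z-o[2])/d[2]
def proj(p,X):
    V=np.array(p["view"]);K=p["K"];c=V[:3,:3]@np.array(X)+V[:3,3];s=c[:2]/c[2];s=s*(1+p["k1"]*(s@s))
    return np.array([K[0][0]*s[0]+K[0][2],K[1][1]*s[1]+K[1][2]])
def save(n,im): cv2.imwrite("pics/"+n,cv2.cvtColor(im,cv2.COLOR_RGB2BGR))
E
python3 - <<'E'
from h import *
o=get_obs();print({k:np.round(v,3).tolist() for k,v in o.items()})
for n in["top","side"]:
    p=camera(n);save(n+"0.png",p["image"]);V=np.array(p["view"]);print(n,-V[:3,:3].T@V[:3,3],V[2,:3])
    for q in["bin","bottle","neighbour_bottle","neighbour_jar","dish_stack","slide_box"]:
        for s in silhouettes(q,p): print(q,round(s["conf"],2),s["bbox"],s["region"].sum())
E
```

```text
{'clock': 0.0, 'joint_pos': [1.152, 0.241, 0.004, 1.335, 0.0, 1.571], 'joint_vel': [0.0, -0.0, -0.001, -0.002, 0.001, -0.001], 'tau': [-0.0, -37.232, 25.241, 0.017, 0.0, -0.0], 'eef_pos': [0.203, 0.456, 0.23], 'tool_rot': [0.208, 0.978, -0.001, -0.0], 'ft_force': [-0.163, 0.094, -0.475], 'ft_torque': [0.067, 0.0, -0.009], 'grasp_force': 0.0, 'grip_width': 0.085}
top [0.38303643 0.00620113 1.17222297] [ 0.13282984 -0.00755275 -0.99111008]
bin 0.79 [258.4, 149.1, 381.1, 297.5] 13519
bin 0.46 [456.4, 239.9, 503.3, 280.9] 1363
bottle 0.68 [425.7, 155.7, 445.5, 227.9] 1017
neighbour_bottle 0.79 [334.9, 157.4, 358.4, 188.2] 472
neighbour_jar 0.73 [275.6, 166.9, 300.1, 199.2] 506
dish_stack 0.83 [459.8, 239.7, 504.4, 277.5] 1373
slide_box 0.79 [108.5, 222.2, 175.1, 276.1] 2720
side [ 0.1850468  -0.97337891  0.70855006] [ 0.28601313  0.79890439 -0.52910138]
bin 0.64 [237.1, 188.8, 402.2, 310.6] 12875
bottle 0.68 [312.6, 237.2, 327.5, 254.2] 159
bottle 0.62 [368.0, 312.5, 450.7, 339.5] 1397
bottle 0.6 [231.7, 314.0, 276.2, 381.2] 1251
neighbour_bottle 0.77 [368.7, 206.7, 385.9, 238.7] 420
neighbour_jar 0.73 [341.0, 203.4, 357.7, 242.0] 661
dish_stack 0.9 [327.8, 354.7, 386.3, 407.0] 2242
dish_stack 0.18 [311.7, 238.0, 328.5, 252.0] 191
slide_box 0.9 [241.0, 172.2, 272.2, 201.8] 1072
slide_box 0.56 [338.0, 203.5, 356.4, 242.3] 716
```

View pics/top0.png

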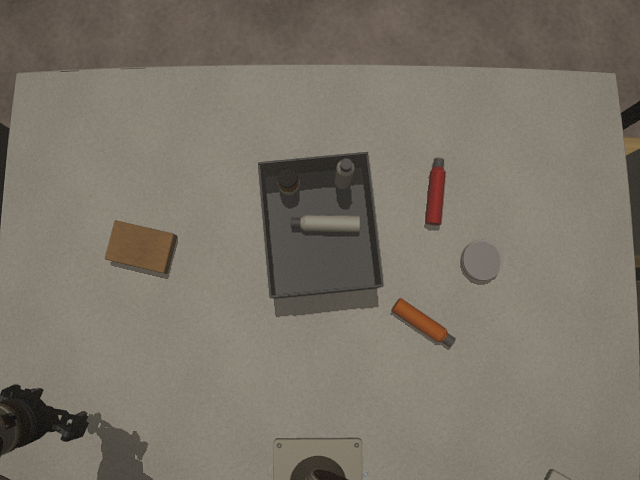

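View pics/side0.png

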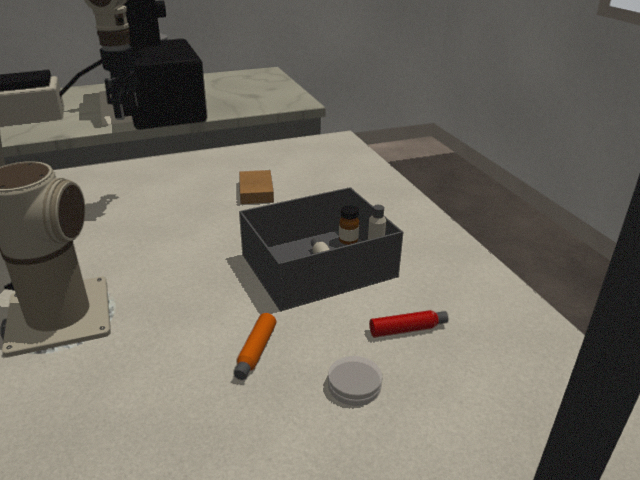

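The top view shows the bin at about (259–382, 153–297). Three bottle-like things could be the one meant: the white one lying in the bin (cap at (292,225), foot at (360,224)), the red one on the bench at (436,192) and the orange one at (423,323). The white bottle in the bin fits the description. The other two are look-alikes to leave alone. I'll measure it and confirm with a crop.

```bash
python3 - <<'E'
from h import *
p=camera("top");im=p["image"]
c=cv2.resize(im[145:305,250:390],None,fx=4,fy=4,interpolation=cv2.INTER_CUBIC)[:600];save("crop1.png",c)
cs=[atz(p,u,.115) for u in[(259,162),(368,153),(382,288),(270,297)]]
for i in range(4):print(cs[i].round(3),np.linalg.norm(cs[i]-cs[i-1]).round(3))
print("centre",np.mean(cs,0))
g=im[205:245,285:365].astype(int).min(2);m=(g>120)
ys,xs=np.nonzero(m);xs+=285;ys+=205;print("white",xs.min(),xs.max(),ys.min(),ys.max())
for u in[(292,225),(361,224)]:print(atz(p,u,.023).round(4))
P=np.array([atz(p,u,.025)[:2] for u in zip(xs,ys)]);m_=P.mean(0);w,v=np.linalg.eigh(np.cov(P.T));print(m_,v[:,1],np.ptp((P-m_)@v[:,1]),np.ptp((P-m_)@v[:,0]))
for n,u,z in[("nb cap",(345,162),.155),("jar cap",(289,178),.09)]:print(n,atz(p,u,z).round(3))
E
```

```text
[0.675 0.122 0.115] 0.277
[ 0.694 -0.103  0.115] 0.226
[ 0.416 -0.127  0.115] 0.279
[0.399 0.096 0.115] 0.224
centre [ 0.54585094 -0.00320049  0.115     ]
white 305 358 218 224
[0.5574 0.0569 0.023 ]
[ 0.5594 -0.0948  0.023 ]
[ 0.56496409 -0.02898863] [0.03487982 0.99939151] 0.11666565457454575 0.011414927449147988
nb cap [ 0.663 -0.053  0.155]
jar cap [0.647 0.061 0.09 ]
```

View pics/crop1.png

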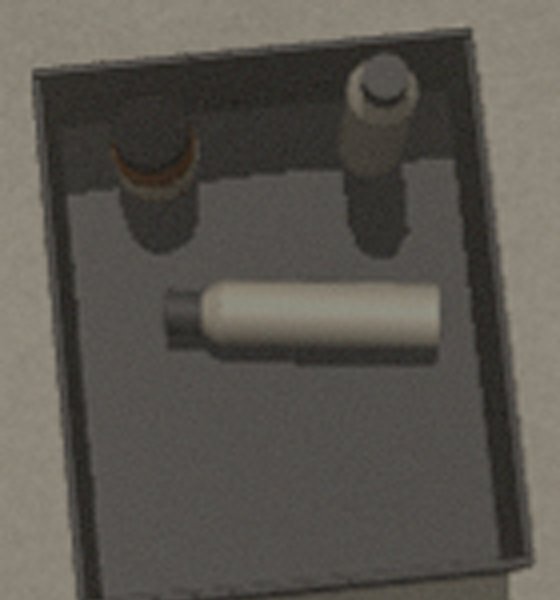

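The crop confirms it: a white bottle with its cap at (291,224) and foot at (360,224). It measures 151 mm at axis height, against 150 mm given. The foot is at world y≈-0.093, the cap at y≈+0.058, with x≈0.558, and the axis lies along world y.

I plan to grip it near s≈98 mm with the tool tilted -25° about x. I then roll it +90° so the tool ends at +65°, and set it down near the +y side.

>>> drive_tool([
  [[30, -38, 0], [0, 0, -5.5], 0.7],
  [[30, -38, 0], [0, 0, -5.5], 0.7],
  [[30, -38, 0], [0, 0, -5.5], 0.7],
  [[30, -38, 0], [0, 0, -5.5], 0.7],
  [[30, -38, 0], [0, 0, -5.5], 0.7],
  [[30, -38, 0], [0, 0, -5.5], 0.7],
  [[30, -38, 0], [0, 0, -5.5], 0.7],
  [[30, -38, 0], [0, 0, -5.5], 0.7],
])

```text
clock: 1.42
eef_pos: [0.4108, 0.1934, 0.2317]
tool_rot: [0.561, 0.828, 0.0, 0.0]
ft_force: [1.1, 1.8, 0.5]
grip_width: 0.0598
grasp_force: 0.0
```

>>> drive_tool([
  [[30, -38, 0], [0, 0, -5.5], 0.7],
  [[30, -38, 0], [0, 0, -5.5], 0.7],
  [[30, -38, 0], [0, 0, -5.5], 0.7],
  [[24, -38, 0], [0, 0, -5.5], 0.7],
  [[0, 0, 0], [-6.5, 0, 0], 0.7],
  [[0, 0, 0], [-6.5, 0, 0], 0.7],
  [[0, 0, 0], [-6, 0, 0], 0.7],
  [[0, 0, 0], [-6, 0, 0], 0.7],
])

```text
clock: 2.08
eef_pos: [0.5106, 0.0604, 0.2323]
tool_rot: [0.691, 0.689, -0.154, 0.155]
ft_force: [0.1, -0.3, 0.6]
grip_width: 0.0597
grasp_force: 0.0
```

```bash
python3 - <<'E'
from h import *
from scipy.spatial.transform import Rotation as R
o=get_obs();print(o["clock"],o["eef_pos"],o["joint_pos"],o["ft_force"],o["grip_width"]);print(R.from_quat(o["tool_rot"]).as_matrix().round(3))
p=camera("wrist");save("w1.png",p["image"])
for q in["bottle","neighbour_jar"]:
    for s in silhouettes(q,p): print(q,s["conf"],s["bbox"])
E
```

```text
2.0833 [0.51056738 0.06038523 0.2323047 ] [ 0.35610297  0.37421256  0.11410593  1.47212499 -0.41151471  1.96446405] [ 0.12062454 -0.26064274  0.62238001] 0.05965551592388598
[[ 0.004  1.     0.001]
 [ 0.905 -0.003 -0.426]
 [-0.426  0.003 -0.905]]
bottle 0.97 [355.9, 91.0, 407.6, 256.1]
bottle 0.9 [151.8, 288.6, 196.7, 346.4]
bottle 0.69 [359.6, 338.9, 479.5, 360.8]
neighbour_jar 0.8 [469.4, 61.7, 567.3, 160.4]
neighbour_jar 0.33 [267.2, 359.9, 334.2, 409.9]
```

View pics/w1.png

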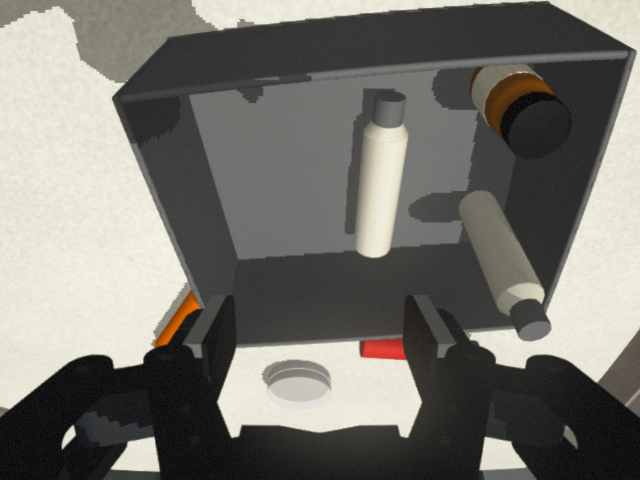

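The wrist view shows the bottle in the bin, with cap end at about (391,97) and foot at about (374,250), and both neighbours clear on the right. The rows fell short of the commanded shift, so I'll re-measure from this picture and work out what remains.

```bash
python3 - <<'E'
from h import *
o=get_obs();p=camera("wrist")
s=silhouettes("bottle",p)[0];ys,xs=np.nonzero(s["region"])
P=np.array([atz(p,u,.023)[:2] for u in zip(xs,ys)])
for lo,hi in[(95,105),(130,140),(170,180),(210,220),(235,245)]:
    m=(ys>=lo)&(ys<hi);print(lo,P[m].min(0).round(4),P[m].max(0).round(4),((P[m].min(0)+P[m].max(0))/2).round(4))
print("cap",atz(p,(391,95),.03).round(4),"foot",atz(p,(374,256),.008).round(4),atz(p,(376,250),.023).round(4))
for X in[(.5574,.0569,.023),(.559,-.093,.023)]:print(proj(p,X))
print(p["view"][:3],o["eef_pos"])
for u in[(130,97),(632,55)]:print(atz(p,u,.115))
E
```

```text
Traceback (most recent call last):
ValueError: zero-size array to reduction operation minimum which has no identity
```

```bash
python3 - <<'E'
from h import *
o=get_obs();p=camera("wrist")
for s in silhouettes("bottle",p):
    print(s["conf"],s["bbox"])
    if abs(s["bbox"][0]-356)>15: continue
    ys,xs=np.nonzero(s["region"]);P=np.array([atz(p,u,.023)[:2] for u in zip(xs,ys)])
    for r in range(100,250,30):
        m=(ys>=r)&(ys<r+5)
        if m.any(): print(r,P[m].min(0).round(4),P[m].max(0).round(4),((P[m].min(0)+P[m].max(0))/2).round(4))
print("cap",atz(p,(391,95),.03).round(4),"foot",atz(p,(374,256),.008).round(4))
for X in[(.5574,.0569,.023),(.559,-.093,.023)]:print(proj(p,X))
for u in[(118,97),(632,52)]:print(atz(p,u,.115))
print(o["eef_pos"],o["clock"])
E
```

```text
0.87 [156.1, 294.8, 194.7, 346.8]
0.65 [357.3, 342.7, 406.7, 365.4]
0.6 [356.9, 93.2, 406.9, 260.2]
100 [0.5519 0.0549] [0.5749 0.0583] [0.5634 0.0566]
130 [0.5454 0.03  ] [0.5803 0.0337] [0.5629 0.0318]
160 [0.5445 0.0027] [0.5809 0.0067] [0.5627 0.0047]
190 [ 0.5447 -0.0273] [ 0.5799 -0.023 ] [ 0.5623 -0.0252]
220 [ 0.5439 -0.0608] [ 0.5793 -0.056 ] [ 0.5616 -0.0584]
cap [0.5616 0.0648 0.03  ] foot [ 0.5659 -0.1148  0.008 ]
[383.20167373 101.51837991]
[370.29996298 249.99110272]
[0.40212995 0.0988154  0.115     ]
[0.67017532 0.12593602 0.115     ]
[0.50964912 0.06194572 0.23129247] 2.3333
```

>>> drive_tool([
  [[17, -21, 0], [0, 0, 0], 0.7],
  [[17, -22, 0], [0, 0, 0], 0.7],
  [[17, -22, 0], [0, 0, 0], 0.7],
  [[0, 0, -30], [0, 0, 0], 0.7],
  [[0, 0, -35], [0, 0, 0], 0.7],
  [[0, 0, -35], [0, 0, 0], 0.7],
  [[0, 0, -30], [0, 0, 0], 0.7],
  [[0, 0, -20], [0, 0, 0], 0.7],
])

```text
clock: 3.1
eef_pos: [0.559, -0.0046, 0.079]
tool_rot: [0.691, 0.69, -0.154, 0.152]
ft_force: [0.5, -0.3, -0.3]
grip_width: 0.0598
grasp_force: 0.0
```

>>> drive_tool([
  [[0, 0, 0], [0, 0, 0], 0.7],
  [[0, 0, 0], [0, 0, 0], 0.7],
])

```text
clock: 3.27
eef_pos: [0.56, -0.0042, 0.0813]
tool_rot: [0.691, 0.69, -0.154, 0.153]
ft_force: [0.9, -0.7, 0.5]
grip_width: 0.0598
grasp_force: 0.0
```

```bash
python3 - <<'E'
from h import *
o=get_obs();print(o["eef_pos"],o["joint_pos"],o["ft_force"])
p=camera("wrist");save("w2.png",p["image"])
E
```

```text
[ 0.55995045 -0.00417898  0.08132156] [ 0.21799582  0.53716281 -0.04134897  1.09488282 -0.42515573  1.81188198] [ 0.86939335 -0.69304047  0.50388059]
```

View pics/w2.png

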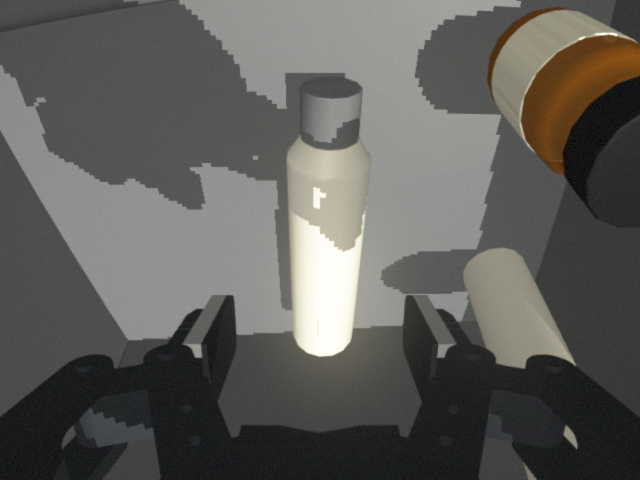

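The bottle is centred between the fingers, running from cap (331,90) to foot (322,345). The right finger at about x=435 clears the jar and the neighbour bottle. I'll descend and close.

>>> drive_tool([
  [[0, 0, -25], [0, 0, 0], 0.7],
  [[0, 0, -20], [0, 0, 0], 0.7],
  [[0, 0, -15], [0, 0, 0], 0.7],
  [[0, 0, -9], [0, 0, 0], 0.7],
  [[0, 0, 0], [0, 0, 0], 0.7],
  [[0, 0, 0], [0, 0, 0], 0.7],
])

```text
clock: 3.82
eef_pos: [0.5617, -0.0031, 0.0138]
tool_rot: [0.691, 0.69, -0.152, 0.154]
ft_force: [0.7, 0.1, 0.7]
grip_width: 0.0598
grasp_force: 0.0
```

>>> drive_tool([
  [[0, 0, 0], [0, 0, 0], 0.5],
  [[0, 0, 0], [0, 0, 0], 0.3],
  [[0, 0, 0], [0, 0, 0], 0.1],
  [[0, 0, 0], [0, 0, 0], 0],
  [[0, 0, 0], [0, 0, 0], 0],
  [[0, 0, 0], [0, 0, 0], 0],
  [[0, 0, 0], [0, 0, 0], 0],
  [[0, 0, 0], [0, 0, 0], 0],
])

```text
clock: 4.48
eef_pos: [0.5622, -0.0028, 0.0143]
tool_rot: [0.69, 0.69, -0.152, 0.154]
ft_force: [-0.2, 1.9, 6.3]
grip_width: 0.0342
grasp_force: 59.6
```

The grip holds at 34 mm and 60 N. Next I compute the lift-and-roll increments, keeping the foot just above the floor.

```bash
python3 - <<'E'
import numpy as np
d,s=.0096,.094
N=15;T=[]
for i in range(N+1):
    f=np.radians(6*i);t=f-np.radians(25)
    c=.008*min(1,i/2)
    g=np.array([.561-.022*i/N,.0015+.0585*i/N,.005+s*np.sin(f)+.018*np.cos(f)+c])
    T.append(g+d*np.array([0,np.sin(t),-np.cos(t)]))
    foot=g-s*np.array([0,np.cos(f),np.sin(f)])
T=np.array(T);print((np.diff(T,axis=0)*1e3).round(1).tolist(),T[-1])
E
```

```text
[[-1.5, 4.8, 13.4], [-1.5, 4.9, 13.1], [-1.5, 4.9, 8.8], [-1.5, 4.9, 8.4], [-1.5, 4.9, 7.9], [-1.5, 4.9, 7.4], [-1.5, 4.9, 6.7], [-1.5, 4.8, 6.0], [-1.5, 4.8, 5.2], [-1.5, 4.8, 4.3], [-1.5, 4.7, 3.4], [-1.5, 4.6, 2.5], [-1.5, 4.5, 1.5], [-1.5, 4.5, 0.5], [-1.5, 4.4, -0.5]] [0.539      0.06870055 0.10294286]
```

>>> drive_tool([
  [[-1.5, 5, 14], [6, 0, 0], 0],
  [[-1.5, 5, 13], [6, 0, 0], 0],
  [[-1.5, 5, 9], [6, 0, 0], 0],
  [[-1.5, 5, 8.5], [6, 0, 0], 0],
  [[-1.5, 5, 8], [6, 0, 0], 0],
  [[0, 0, 0], [0, 0, 0], 0],
])

```text
clock: 4.98
eef_pos: [0.5539, 0.019, 0.0668]
tool_rot: [0.708, 0.705, 0.032, -0.03]
ft_force: [0.5, -0.0, -2.4]
grip_width: 0.0342
grasp_force: 59.9
```

```bash
python3 - <<'E'
from h import *
from scipy.spatial.transform import Rotation as R
o=get_obs();print(o["eef_pos"],o["joint_pos"].round(2) if hasattr(o["joint_pos"],"round") else o["joint_pos"],o["ft_force"],o["ft_torque"],o["grip_width"]);print(R.from_quat(o["tool_rot"]).as_matrix()[:,2].round(3))
p=camera("top");q=camera("side")
a=cv2.resize(p["image"][130:320,240:400],None,fx=2.4,fy=2.4);b=cv2.resize(q["image"][150:340,200:440],None,fx=1.8,fy=1.8)
h=min(len(a),len(b));save("c2.png",np.hstack([cv2.resize(a,(384,h)),b[:h]])[:,:800])
E
```

```text
[0.5539346  0.01899292 0.06679278] [-0.01  0.47 -0.12  0.98  0.09  1.56] [ 0.47358755 -0.02326284 -2.35564123] [-0.20952747  0.02146847  0.00595684] 0.0341543293073794
[ 0.004  0.088 -0.996]
```

View pics/c2.png

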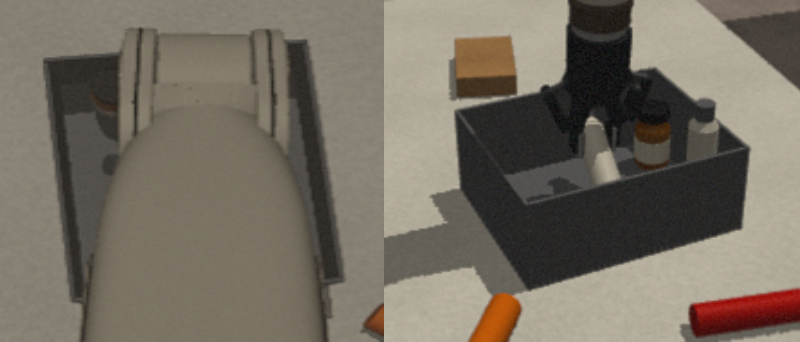

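The side view shows the bottle held, cap end up in the fingers and foot down near the floor, with the jar and neighbour bottle standing clear. The -2.4 N reading is about the bottle's weight, so it hangs free. I'll continue.

>>> drive_tool([
  [[-1.5, 5, 7.5], [6, 0, 0], 0],
  [[-1.5, 5, 7], [6, 0, 0], 0],
  [[-1.5, 5, 6], [6, 0, 0], 0],
  [[-1.5, 5, 5], [6, 0, 0], 0],
  [[-1.5, 5, 4.5], [6, 0, 0], 0],
  [[0, 0, 0], [0, 0, 0], 0],
])

```text
clock: 5.58
eef_pos: [0.5439, 0.0458, 0.0918]
tool_rot: [0.676, 0.673, 0.21, -0.215]
ft_force: [-0.2, -0.6, -2.2]
grip_width: 0.0338
grasp_force: 60.0
```

>>> drive_tool([
  [[-1.5, 5, 4], [6, 0, 0], 0],
  [[-1.5, 5, 2.5], [6, 0, 0], 0],
  [[-1.5, 4.5, 1.5], [6, 0, 0], 0],
  [[-1.5, 4.5, 0.5], [6, 0, 0], 0],
  [[-1.5, 4.5, 0], [6, 0, 0], 0],
  [[0, 0, 0], [0, 0, 0], 0],
  [[0, 0, 0], [0, 0, 0], 0],
])

```text
clock: 6.17
eef_pos: [0.5365, 0.0715, 0.0998]
tool_rot: [0.597, 0.597, 0.376, -0.382]
ft_force: [0.4, -0.4, -1.7]
grip_width: 0.0343
grasp_force: 60.1
```

```bash
python3 - <<'E'
from h import *
from scipy.spatial.transform import Rotation as R
o=get_obs();print(o["eef_pos"],np.round(o["joint_pos"],2),o["ft_force"],o["ft_torque"],o["grip_width"]);print(R.from_quat(o["tool_rot"]).as_matrix()[:,2].round(3))
q=camera("side");w=camera("wrist")
b=cv2.resize(q["image"][130:330,200:440],(480,400),interpolation=cv2.INTER_CUBIC);save("c3.png",np.hstack([b,cv2.resize(w["image"],(320,400))]))
E
```

```text
[0.53652514 0.07145931 0.09975482] [-0.36  0.81  0.02  1.43  1.01  0.84] [ 0.41916451 -0.44135298 -1.70503768] [-1.29412452 -0.02758631 -0.02240016] 0.03432988457542883
[-0.006  0.905 -0.425]
```

View pics/c3.png

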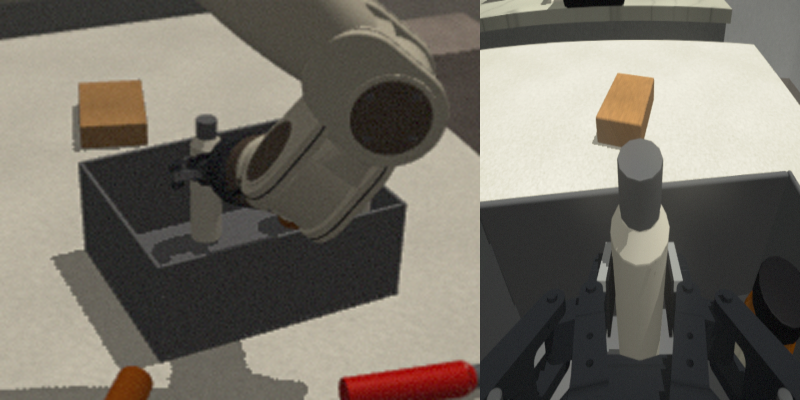

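The side view shows the bottle apparently upright in the gripper: cap at crop (206,125), foot at (205,240), just off the floor. I'll check the tilt by triangulating the cap from two cameras before lowering.

```bash
python3 - <<'E'
from h import *
ps={n:camera(n) for n in("top","side","wrist")}
g=np.array([.5365,.0628,.104])
for n,p in ps.items():
    print(n,"pred captop",proj(p,g+[0,0,.056]).round(1),"foot",proj(p,g-[0,0,.094]).round(1))
    for q in("cap_top","bottle"):
        for s in silhouettes(q,p): print(" ",q,round(s["conf"],2),s["bbox"])
a=cv2.resize(ps["top"]["image"][170:250,270:350],(400,400),interpolation=cv2.INTER_CUBIC)
b=cv2.resize(ps["side"]["image"][180:260,270:330],(300,400),interpolation=cv2.INTER_CUBIC)
save("c4.png",np.hstack([a,b]))
E
```

```text
top pred captop [285.8 225.1] foot [289.6 235.2]
  cap_top 0.71 [277.8, 222.1, 292.8, 237.7]
  bottle 0.65 [278.9, 217.8, 295.3, 237.0]
side pred captop [302.3 189.5] foot [302.6 247.5]
  cap_top 0.75 [232.2, 311.5, 274.2, 382.6]
  cap_top 0.71 [368.6, 311.2, 447.5, 336.1]
  cap_top 0.65 [294.3, 186.8, 313.2, 248.1]
  bottle 0.94 [233.3, 313.8, 277.2, 383.6]
  bottle 0.86 [366.8, 309.9, 447.5, 338.5]
  bottle 0.82 [298.3, 185.9, 309.1, 246.2]
wrist pred captop [312.8 202.4] foot [314.5 445.1]
  cap_top 0.59 [259.0, 164.2, 381.4, 433.1]
  bottle 0.81 [263.9, 163.4, 378.3, 431.6]
```

View pics/c4.png

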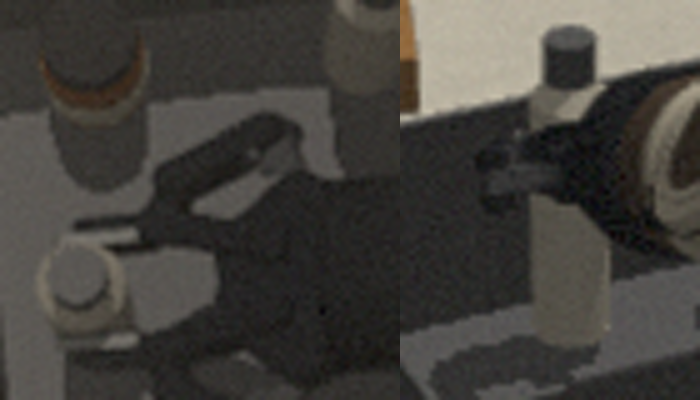

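The cap is seen at (285.6,225.2) in the top view against a predicted (285.8,225.1). In the side view it is at (304,188) against (302,189.5). So the bottle is upright, with its foot about 5 mm above the floor, and I'll lower it gently.

>>> drive_tool([
  [[0, 0, -2], [0, 0, 0], 0],
  [[0, 0, -2], [0, 0, 0], 0],
  [[0, 0, 0], [0, 0, 0], 0],
  [[0, 0, 0], [0, 0, 0], 0],
])

```text
clock: 7.05
eef_pos: [0.5379, 0.0703, 0.0989]
tool_rot: [0.596, 0.596, 0.38, -0.38]
ft_force: [-0.1, -0.9, -2.0]
grip_width: 0.0342
grasp_force: 60.1
```

>>> drive_tool([
  [[0, 0, -1], [0, 0, 0], 0],
  [[0, 0, -1], [0, 0, 0], 0],
  [[0, 0, 0], [0, 0, 0], 0],
  [[0, 0, 0], [0, 0, 0], 0],
])

```text
clock: 7.38
eef_pos: [0.5381, 0.0703, 0.0972]
tool_rot: [0.596, 0.596, 0.38, -0.38]
ft_force: [-0.0, -0.0, -0.6]
grip_width: 0.0339
grasp_force: 60.1
```

>>> drive_tool([
  [[0, 0, -1], [0, 0, 0], 0],
  [[0, 0, 0], [0, 0, 0], 0],
  [[0, 0, 0], [0, 0, 0], 0],
])

```text
clock: 7.63
eef_pos: [0.5381, 0.0703, 0.0963]
tool_rot: [0.596, 0.596, 0.38, -0.38]
ft_force: [0.6, -0.4, -3.3]
grip_width: 0.034
grasp_force: 60.1
```

>>> drive_tool([
  [[0, 0, -1], [0, 0, 0], 0],
  [[0, 0, 0], [0, 0, 0], 0],
  [[0, 0, 0], [0, 0, 0], 0],
])

```text
clock: 7.88
eef_pos: [0.5381, 0.0703, 0.0953]
tool_rot: [0.596, 0.596, 0.38, -0.38]
ft_force: [-0.3, 0.6, -2.2]
grip_width: 0.0343
grasp_force: 60.1
```

>>> drive_tool([
  [[0, 0, -1], [0, 0, 0], 0],
  [[0, 0, 0], [0, 0, 0], 0],
  [[0, 0, 0], [0, 0, 0], 0],
])

```text
clock: 8.13
eef_pos: [0.5382, 0.0704, 0.0948]
tool_rot: [0.596, 0.596, 0.38, -0.38]
ft_force: [-1.6, -0.0, 2.6]
grip_width: 0.0339
grasp_force: 60.4
```

>>> drive_tool([
  [[0, 0, -1], [0, 0, 0], 0],
  [[0, 0, 0], [0, 0, 0], 0],
  [[0, 0, 0], [0, 0, 0], 0],
])

```text
clock: 8.38
eef_pos: [0.5383, 0.0705, 0.0948]
tool_rot: [0.597, 0.596, 0.381, -0.38]
ft_force: [-2.3, -1.1, 6.9]
grip_width: 0.0342
grasp_force: 60.8
```

>>> drive_tool([
  [[0, 0, -1], [0, 0, 0], 0],
  [[0, 0, 0], [0, 0, 0], 0],
  [[0, 0, 0], [0, 0, 0], 0],
])

```text
clock: 8.63
eef_pos: [0.5385, 0.0706, 0.0948]
tool_rot: [0.597, 0.595, 0.381, -0.38]
ft_force: [-3.7, -1.3, 10.7]
grip_width: 0.0341
grasp_force: 61.1
```

The foot reached the floor at TCP z = 0.0948, as predicted. I'll unload it, then open slowly.

>>> drive_tool([
  [[0, 0, 2], [0, 0, 0], 0],
  [[0, 0, 0], [0, 0, 0], 0.3],
  [[0, 0, 0], [0, 0, 0], 0.42],
  [[0, 0, 0], [0, 0, 0], 0.5],
  [[0, 0, 0], [0, 0, 0], 0.55],
  [[0, 0, 0], [0, 0, 0], 0.6],
  [[0, 0, 0], [0, 0, 0], 0.65],
  [[0, 0, 0], [0, 0, 0], 0.65],
])

```text
clock: 9.3
eef_pos: [0.5381, 0.0703, 0.0941]
tool_rot: [0.596, 0.596, 0.38, -0.38]
ft_force: [1.2, -0.1, 0.6]
grip_width: 0.0554
grasp_force: 0.0
```

>>> drive_tool([
  [[0, -4.5, 2], [0, 0, 0], 0.65],
  [[0, -9, 4.2], [0, 0, 0], 0.65],
  [[0, -14, 6.5], [0, 0, 0], 0.65],
  [[0, -18, 8.4], [0, 0, 0], 0.65],
  [[0, -18, 8.4], [0, 0, 0], 0.65],
  [[0, 0, 0], [0, 0, 0], 0.65],
])

```text
clock: 9.8
eef_pos: [0.5394, 0.0035, 0.1251]
tool_rot: [0.597, 0.596, 0.381, -0.378]
ft_force: [-0.7, -0.3, 0.3]
grip_width: 0.0555
grasp_force: 0.0
```

```bash
python3 - <<'E'
from h import *
o=get_obs();print(o["eef_pos"],o["ft_force"],o["clock"])
p=camera("top");q=camera("side")
a=cv2.resize(p["image"][140:300,250:390],(420,480),interpolation=cv2.INTER_CUBIC)
b=cv2.resize(q["image"][150:310,230:350],(360,480),interpolation=cv2.INTER_CUBIC)
save("c5.png",np.hstack([a,b]))
f=np.array([.538,.062,.005])
for n,c in(("top",p),("side",q)): print(n,proj(c,f+[0,0,.15]),proj(c,f))
E
```

```text
[0.53940474 0.00353785 0.12512743] [-0.73516584 -0.29252675  0.33250478] 9.8
top [286.40199768 224.67266124] [290.03900026 234.82103328]
side [303.03513708 191.59082256] [303.366691   249.35466348]
```

View pics/c5.png

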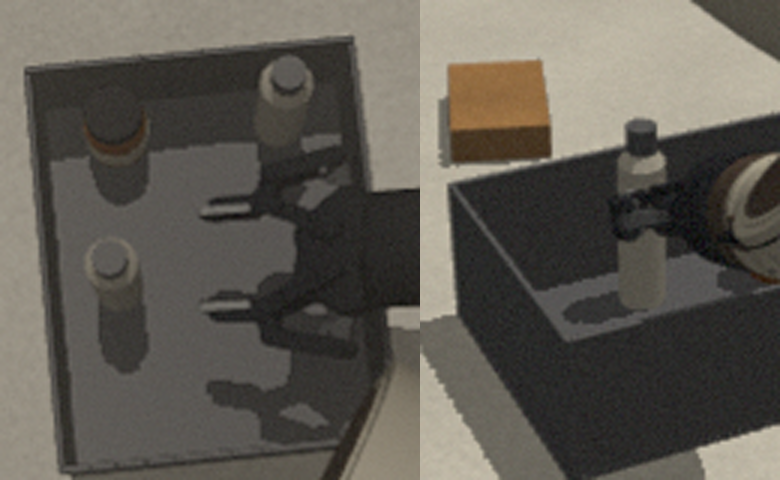

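Released. The bottle stands free, with its cap in the top view at (287,225.7) against a predicted (286.4,224.7), and both neighbours stand unmoved. I'll back off upwards and hand in.

>>> drive_tool([
  [[0, -8, 10], [0, 0, 0], 0.65],
  [[0, -8, 20], [0, 0, 0], 0.65],
  [[0, 0, 25], [0, 0, 0], 0.65],
  [[0, 0, 25], [0, 0, 0], 0.65],
  [[0, 0, 15], [0, 0, 0], 0.65],
  [[0, 0, 0], [0, 0, 0], 0.65],
  [[0, 0, 0], [0, 0, 0], 0.65],
  [[0, 0, 0], [0, 0, 0], 0.65],
])

```text
clock: 10.57
eef_pos: [0.5376, -0.0084, 0.2177]
tool_rot: [0.596, 0.596, 0.379, -0.381]
ft_force: [0.5, -0.8, 0.3]
grip_width: 0.0555
grasp_force: 0.0
```

```bash
python3 - <<'E'
from h import *
o=get_obs();print(o["eef_pos"],o["ft_force"],np.abs(o["joint_vel"]).max())
for n in("top","side"):
    p=camera(n)
    for q in("bottle","neighbour_bottle","neighbour_jar","dish_stack","slide_box"):
        for s in silhouettes(q,p): print(n,q,round(s["conf"],2),s["bbox"])
print(job_done())
E
```

```text
[ 0.53757102 -0.00840759  0.21770419] [ 0.49601686 -0.82299771  0.3040835 ] 0.01601057852248441
top bottle 0.93 [277.9, 218.2, 298.0, 243.0]
top bottle 0.89 [429.9, 156.4, 445.3, 193.5]
top neighbour_jar 0.67 [275.8, 166.8, 301.1, 195.9]
top slide_box 0.6 [108.2, 223.5, 173.0, 273.1]
top slide_box 0.35 [279.2, 219.7, 294.4, 246.1]
side bottle 0.98 [368.0, 309.1, 449.5, 339.3]
side bottle 0.96 [297.3, 190.4, 309.5, 253.1]
side bottle 0.75 [232.7, 313.4, 276.3, 381.5]
side neighbour_bottle 0.87 [369.5, 213.3, 384.1, 238.2]
side neighbour_bottle 0.2 [242.4, 171.7, 274.0, 201.8]
side neighbour_jar 0.92 [339.5, 202.1, 356.8, 242.3]
side dish_stack 0.55 [329.5, 357.4, 385.7, 406.8]
the job is handed in; nothing more can be done
None
```

The fallen bottle stands upright, cap up, on the bin floor and is released; the other bottle, the jar, the dish stack and the slide box still show where they were, and the job is handed in (about 10.6 s on the robot's clock, no verdict returned).

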